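# Clamp the plywood music box in the slide-jaw jig and wind its key

## Task

Slide the jig's movable jaw in until it clamps the plywood music box snugly against the fixed jaw. Then, with the box clamped, wind the brass key clockwise by repeated partial turns until it is fully wound and comes to its stop. Leave the box sitting clamped in the jig, and do not disturb the tape, the note block or the plywood panels lying around.

Things in the scene. Friction and masses are not known exactly. Their poses are not given: they have to be found in the camera images.
- fixture: Metal slide-jaw jig fixed to the bench. Origin: bench height, below the middle of the clamped box; y along the jaw's travel, -x is the side of the box's low front, z up. Base plate 150 x 228 (y -58 to 170) x 12 mm. Fixed jaw: inner face at y -38, top z 48. Rear fence (x +48, top z 52) and front lip (x -48, top z 22) let the box slide only along y.
- jaw (a joint): Travel of the movable jaw, m: 0 fully open (start 0 to 0.012), grows as it slides to the fixed jaw (fixture -y). Its inner face is at fixture y = 78 mm minus travel: at 0.040 the 76 mm wide box is clamped against the fixed jaw. Slides at about 7 N and stays where left.
- jaw_handle (a point): Middle of the top of the movable jaw's upright handle plate, 36 mm (fixture x) by 12 mm (y), top 110 mm above the bench, standing clear above z 33 mm; at fixture x = 15, y = 155 mm minus travel. Pinch it across its 12 mm, or push its outer (+y) face.
- music_box: Loose plywood box, 0.3 to 0.65 kg, on the base plate between the jaws, 4 to 14 mm off the fixed jaw. 90 mm deep (x), 76 wide (y), 32 high at the front (-x, robot side), 95 at the rear: the top is one 35 degree slope facing up and to -x. Origin: centre of the underside, 12 mm above the bench. Axes along the fixture's.
- key (a joint): Key angle, rad: 0 let down, grows clockwise as seen facing the slope from outside; hard stop, fully wound, at 4.6. Starts at 0.2 to 1.0. At 0 the blade lies level along the box's y. Takes under 0.06 N m; a brake holds the key where it is let go; turned anticlockwise it unwinds.
- key_grip (a point): On the key's axis, 34 mm out from the slope's middle (box x 0, y 0, z 63.5 mm); turns with the key. z: key axis, out of the slope, 35 degrees off vertical to box -x. Brass blade 44 mm long (point y), 10 thick (point x), 14 to 40 mm out from the slope. Pinch it across its thickness or across its length; nothing stands beside it.
- tape_roll: Bystander: roll of blue masking tape lying flat, 100 mm outside, 24 mm high. Leave alone.
- note_block: Bystander: block of sticky notes, 76 by 76 by 32 mm. Leave alone.
- panel_pack: Bystander: three stacked plywood panels taped together, 130 by 85 by 20 mm. Leave alone.

How it is judged (in metres and radians):
On the way, in this order (a step that is already met when the one before it is completed fails the run):
1. the movable jaw clamps the box against the fixed jaw (value of joint jaw above 0.0372 m and y of music_box in the frame of fixture between -0.004 and 0.004 m and x of music_box in the frame of fixture between -0.006 and 0.006 m and z of music_box in the frame of fixture below 0.016 m and angle between music_box's own z axis and vertical below 0.06 rad), for 0.2 s.
2. with the box clamped, the key is wound to its stop (within 0.25 rad) (all of step 1 and value of joint key above 4.35 rad), for 0.2 s.
At the end, for the whole second after the job is handed in: Key within 0.25 rad of its stop (above 4.35 rad); jaw closed on the box (travel above 37.2 mm; contact at 40); box at rest, flat on the base plate (lifted under 4 mm, tilted under 0.06 rad), within 4 mm in y and 6 mm in x of the fixture's origin; bystanders moved under 20 mm (all of step 2 and linear speed of music_box below 0.02 m/s); the robot touches nothing.
It fails at once if the key is wound (beyond 1.4 rad) while the jaw is not closed on the box (value of joint key above 1.4 rad and value of joint jaw below 0.034 m).
It fails at once if a bystander is moved by more than 20 mm (distance of any of tape_roll, note_block, panel_pack from where it was at the start of the episode above 0.02 m).
It also fails if it takes over 72 s, if anything falls off the work surface, if the arm or the gripper's body presses on something with over 40 N, if the wrist force passes 120 N, or if a joint passes its speed limit or range.

## Robot

A 7-joint arm with a two-finger parallel gripper is mounted at the origin on the work surface. World frame = base frame: x ahead of the robot, y to its left, z up, the work surface at z = 0. Lengths are in mm, angles in rad, forces in N, time in s.
With the tool pointing down it reaches from about 425 to 1025 mm from the base axis. Payload 9.4 kg.
Tool frame: the origin (TCP) lies on the centre line of the jaws, within the pads' length; the fingertips stand 11 mm ahead of it and the grasp point (between the pads) lies 8 mm behind it; z points along the fingers, y is the line along which they close (so a half turn about z gives the same grasp; the last joint's range is limited). The gripper opens to 85 mm and grips with 20 to 120 N. Pads are 22 mm wide; open, the fingers measure 114 mm over their backs; the gripper's body (76 mm by 85 mm) begins 54 mm behind the grasp point. The pads swing forward as they close: fully open they stand 13 mm farther back than shut.
Start: joints at [-1.184, 0.599, -0.003, 1.599, 0.002, 0.943, -0.08], TCP at [324.332, 648.408, 242.275] pointing down, gripper open.
Joint ranges: [-2.57, 2.57], [-0.35, 1.97], [-1.29, 1.29], [0.11, 2.56], [-1.05, 4.19], [0.11, 1.86], [-2.63, 2.63]. Speed limits (rad/s): [2.22, 2.22, 3.01, 3.01, 3.14, 3.14, 3.14].

## Interface

Orientations are given as a 3x3 rotation matrix whose columns are the frame's x, y, z axes.
In Python, from station import robot, claw, read_state, grab_frame, camera_info, ticket gives the robot as it stands. The module is installed in compiled form; this text tells all that it offers. Calls block until the motion is done:
- robot.move_to(position, orientation): joint-space move of the TCP to a pose.
- robot.move_linear(position, attitude=None, rate=150, until_force=None): straight line of the TCP; attitude=None keeps the orientation; rate is the mean speed in mm/s. With until_force (N) it stops when the force on the tool has changed by that much, and returns True; else False.
- robot.move_j(angles): joint-space move.
- claw.ungrasp() and claw.grasp(): open the fingers fully, or close them until they stop; the grip force is fixed at half the most.
- robot.pause(seconds).
- robot.ik(position, orientation): joint angles nearest the present ones, or None.
- read_state(): the state.
- grab_frame(name): name is "scene" or "top"; returns the picture (384x512x3 uint8, red, green, blue); there is no depth.
- camera_info(name): a dict with "fovy" (degrees; the focal length in pixels is half the picture's height over the tangent of half this angle, whatever the lens; pixels are square), "cx", "cy" (the principal point, pixels), "D" ([k1, k2, p1, p2, k3] as OpenCV has them; the pictures are not rectified), "R" (3x3) and "t" (3): a world point X has camera coordinates R X + t. Camera axes: x right, y down, z forward; pixel columns grow to the right and rows downward; lengths in mm; the calibration is good to about 2 mm. A picture is of the moment at which its call begins. camera_info takes no time and is no camera call.
A pose or a line that the arm cannot do raises robot.MotionError and nothing moves.
- ticket.hand_in(): hands the job in; it is judged then, once.
The state is a dict: "time": time; "joints": joint angles; "joint_vel": joint speeds; "joint_torque": joint torques, N m; "tcp_pos": TCP position; "tool_rot": TCP orientation; "wrist_force": force on the tool from outside, world axes, zero at the start; "torque": the same for the moment, N m; "width": finger opening in mm; "finger_force": force on a finger pad.
Only numpy, scipy, OpenCV 4.12 (cv2) and the standard library are available. Lean on these libraries where they do the work, as an engineer would, in place of code of your own. Each camera call takes 0.05 s, during which the arm holds its last target. There are 200 camera calls.

## Working session

There is one attempt and no reset: what is moved stays moved. The work goes in short steps, each a Python script; the robot and the scene stay as the last script left them, time stands still between calls to the robot, and variables do not carry over. Pictures are saved under pics/ and viewed, at most 10 in all, crops included, and the job is handed in when it is done.

```bash
mkdir -p pics
python3 - <<'E'
from station import *
import cv2,numpy as np
for n in("scene","top"):
    f=grab_frame(n); cv2.imwrite(f"pics/{n}0.png",cv2.resize(f[:,:,::-1],(800,600),interpolation=cv2.INTER_CUBIC)); np.save(f"pics/{n}0.npy",f)
    print({k:np.round(v,3).tolist() for k,v in camera_info(n).items()})
s=read_state();print(s['time'],s['tcp_pos'],np.round(s['tool_rot'],3),s['width'])
E
```

```text
{'fovy': 45.889, 'cx': 258.421, 'cy': 194.879, 'D': [-0.057, 0.0, 0.0, 0.0, 0.0], 'R': [[0.771, 0.637, -0.003], [0.406, -0.495, -0.768], [-0.491, 0.59, -0.641]], 't': [-448.058, -169.893, 1472.573]}
{'fovy': 56.606, 'cx': 253.815, 'cy': 196.134, 'D': [0.015, 0.0, 0.0, 0.0, 0.0], 'R': [[-0.02, -1.0, -0.018], [-0.988, 0.022, -0.155], [0.156, 0.014, -0.988]], 't': [29.636, 613.444, 1035.661]}
0.1 [324.17011509 648.04837199 241.51289619] [[-0.894  0.447 -0.   ]
 [ 0.447  0.894 -0.001]
 [-0.    -0.001 -1.   ]] 85.59555474990381
```

View pics/top0.png

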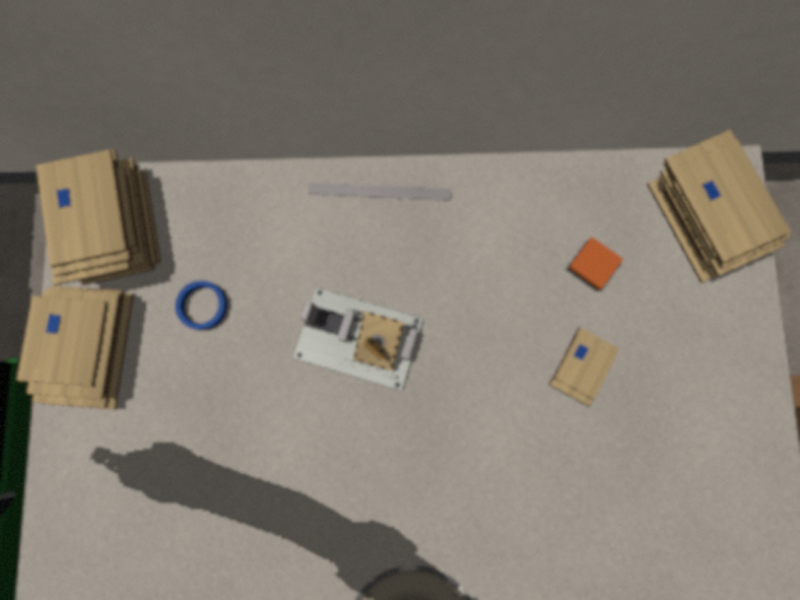

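View pics/scene0.png

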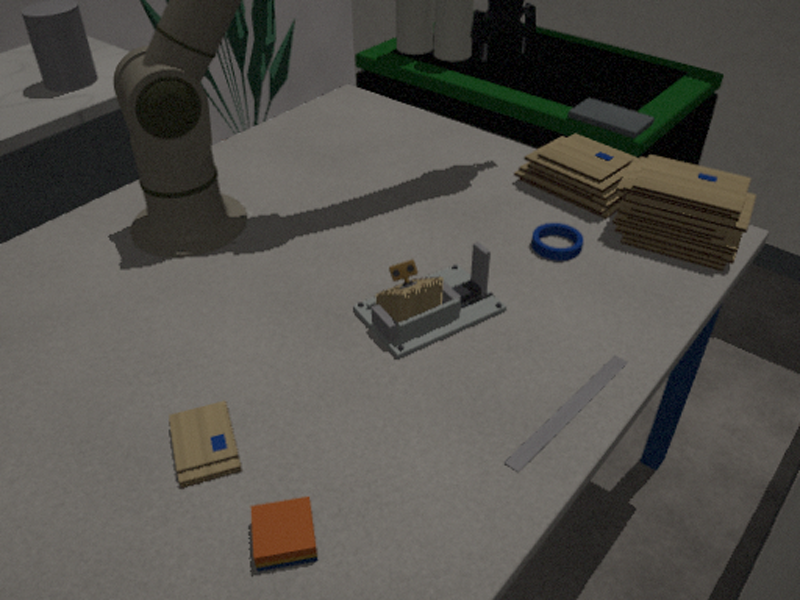

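The top view shows the jig at about (360,338) in the 800-wide picture. The fixed jaw is on the right at (410,345), the handle and dark slide are on the left at (325,318), and the key is at (378,347). The tape, notes and panels are well clear. Next I measure the plate corners.

```bash
cat > h.py <<'E'
import numpy as np,cv2
from station import *
def K(n):
    c=camera_info(n);f=192/np.tan(np.radians(c['fovy'])/2)
    return np.array([[f,0,c['cx']],[0,f,c['cy']],[0,0,1.]]),np.array(c['D'],float),np.array(c['R']),np.array(c['t'])
def ray(n,px):
    k,D,R,t=K(n);u=cv2.undistortPoints(np.array(px,float).reshape(-1,1,2),k,D)[:,0]
    return -R.T@t,np.c_[u,np.ones(len(u))]@R
def plane(n,px,z):
    o,d=ray(n,px);return o+d*((z-o[2])/d[:,2])[:,None]
def proj(n,X):
    k,D,R,t=K(n);return cv2.projectPoints(np.array(X,float).reshape(-1,1,3),cv2.Rodrigues(R)[0],t,k,D)[0][:,0]
E
python3 - <<'E'
from h import *
f=np.load('pics/top0.npy').astype(int)
g=cv2.GaussianBlur(f.astype(np.uint8),(3,3),0).astype(int)
m=((g[:,:,1]-g[:,:,0]>=2)&(g[:,:,1]>120)).astype(np.uint8)
m[:180]=0;m[255:]=0;m[:,:180]=0;m[:,280:]=0
m=cv2.morphologyEx(m,cv2.MORPH_CLOSE,np.ones((3,3)))
cs=cv2.findContours(m,0,1)[0];c=max(cs,key=cv2.contourArea)
print(f[225,205],f[210,180],cv2.contourArea(c))
hull=cv2.convexHull(c)[:,0]
P=plane('top',hull,12)
r=cv2.minAreaRect(P[:,:2].astype(np.float32));print(r,cv2.boxPoints(r))
v=cv2.cvtColor(f.astype(np.uint8),cv2.COLOR_RGB2BGR)
a=cv2.resize(v[175:260,180:280],(600,510),interpolation=cv2.INTER_CUBIC)
cv2.polylines(a,[((hull-[180,175]+.5)*6).astype(int)],True,(0,0,255),1)
cv2.imwrite('pics/a.png',a)
s=np.load('pics/scene0.npy')[:,:,::-1]
cv2.imwrite('pics/b.png',cv2.resize(s[145:235,215:335],(800,600),interpolation=cv2.INTER_CUBIC))
E
```

```text
[184 186 176] [158 151 141] 109.5
((530.3269653320312, 140.1758575439453), (75.4109115600586, 50.199771881103516), 3.867218494415283) [[491.0145  162.67557]
 [494.40024 112.5901 ]
 [569.6394  117.67615]
 [566.25366 167.76161]]
```

View pics/a.png

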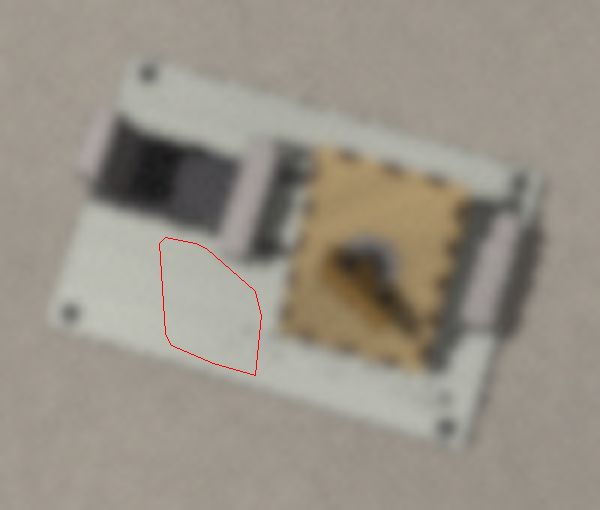

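View pics/b.png

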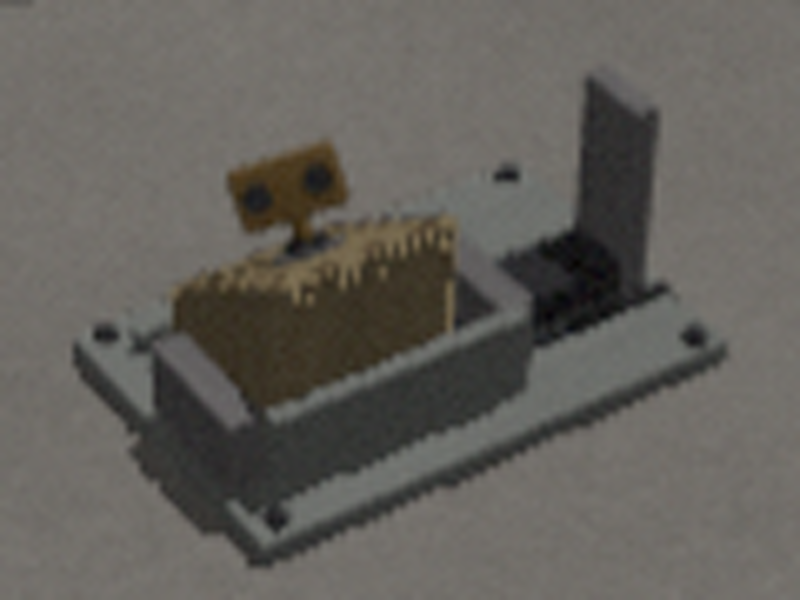

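Run:
```python
from h import *
f=np.load('pics/top0.npy')
g=cv2.GaussianBlur(f,(0,0),1.2).astype(int)
m=(g[:,:,1]-g[:,:,0]>=-2).astype(np.uint8)
m[:180]=0;m[255:]=0;m[:,:180]=0;m[:,280:]=0
m=cv2.morphologyEx(m,cv2.MORPH_OPEN,np.ones((3,3)))
c=max(cv2.findContours(m,0,2)[0],key=cv2.contourArea)
hull=cv2.convexHull(c)[:,0]; print(cv2.contourArea(c))
r=cv2.minAreaRect(plane('top',hull,12)[:,:2].astype(np.float32));print('mask rect',r)
A=lambda p:np.array(p,float)/6+[180,175]-.5+.0
B=lambda p:np.array(p,float)/(800/120)+[215,145]-.5
q=A([(130,57),(545,178),(465,447),(48,325)])
P=plane('top',q,12)[:,:2];print(P.round(1))
S=plane('scene',B([(505,170),(720,345),(262,555),(75,348)]),12);print('scene corners',S.round(1))
for C in(P,):
    print(np.linalg.norm(C-np.roll(C,-1,0),axis=1).round(1))
    r=cv2.minAreaRect(C.astype(np.float32));print(r)
    y=(C[0]-C[1])+(C[3]-C[2]);y/=np.linalg.norm(y);print('yaw',np.arctan2(-y[0],y[1]))
    ctr=C.mean(0);O=ctr-56*y;print('O',O)
yaw=np.arctan2(-y[0],y[1]);c_,s_=np.cos(yaw),np.sin(yaw)
R=np.array([[c_,-s_,0],[s_,c_,0],[0,0,1]]);o=np.r_[O,0]
F=lambda X:(X-o)@R
print('handle top(top view) in F',F(plane('top',A([(97,142)]),110)))
print('fixed jaw top in F',F(plane('top',A([(493,270)]),48)), 'movjaw',F(plane('top',A([(250,200)]),48)))
print('handle scene',F(plane('scene',B([(590,72),(605,68),(658,105),(645,115)]),110)))
# key: box centre y ~ 
n=np.array([-np.sin(np.radians(35)),0,np.cos(np.radians(35))])
for nm,px in(('top',A([(325,260),(385,330),(345,250)])),('scene',B([(230,175),(333,142),(240,230),(348,200)]))):
    oo,d=ray(nm,px);oo=F(oo);d=d@R
    for h in(40,14):
        p0=np.array([0,0,75.5])+n*h
        X=oo+d*(((p0-oo)@n)/(d@n))[:,None];print(nm,h,(X-p0).round(1).tolist())
```

```text
2024.5
mask rect ((558.7830200195312, 96.00521850585938), (227.6771240234375, 149.4679412841797), 72.34073638916016)
[[662.3 183. ]
 [593.  -34.1]
 [455.2  10.6]
 [522.  225.1]]
scene corners [[524.2 216.3  12. ]
 [664.3 175.6  12. ]
 [598.4 -38.9  12. ]
 [460.4   5.9  12. ]]
[227.9 144.9 224.7 146.5]
((557.929931640625, 96.70150756835938), (227.91342163085938, 146.445068359375), 72.29659271240234)
yaw -0.3055992668856601
O [541.30052134  42.72303049]
handle top(top view) in F [[ 15.90310109 151.65402894 110.        ]]
fixed jaw top in F [[ 15.5077352  -45.85179046  48.        ]] movjaw [[15.15357609 81.76505803 48.        ]]
handle scene [[  0.9043166  147.43464713 110.        ]
 [  1.96849575 154.2504422  110.        ]
 [ 34.04069016 156.2417079  110.        ]
 [ 36.60293996 147.66839536 110.        ]]
top 40 [[14.6, 29.6, 10.3], [-8.1, -5.8, -5.7], [21.4, 21.5, 15.0]]
top 14 [[1.9, 32.6, 1.3], [-21.5, -3.9, -15.1], [8.9, 24.3, 6.2]]
scene 40 [[5.9, -13.1, 4.2], [24.5, 22.2, 17.2], [141.7, -92.2, 99.3], [166.2, -66.5, 116.4]]
scene 14 [[-190.7, 97.4, -133.6], [-167.9, 140.6, -117.6], [-24.0, 0.2, -16.8], [6.0, 31.8, 4.2]]
```

The masked plate measures 227.7 x 149.5 mm, which matches its true size. That puts the fixture at about (541.8, 42.6) with yaw -0.308. The handle is at travel of about 3 mm, and the key angle is about 0.6. Next I pinch the handle and close the jaw.

```bash
cat >> h.py <<'E'
yaw=-0.308;c_,s_=np.cos(yaw),np.sin(yaw)
RF=np.array([[c_,-s_,0],[s_,c_,0],[0,0,1]]);OF=np.array([541.8,42.6,0])
W=lambda p:OF+RF@np.array(p,float)
F=lambda X:(np.array(X)-OF)@RF
def st(tag=''):
    s=read_state();print(tag,round(s['time'],2),'F',F(s['tcp_pos']).round(1),'force',(np.array(s['wrist_force'])@RF).round(1),'tq',np.round(s['torque'],2),'w',round(s['width'],1),'ff',s['finger_force'],'j',np.round(s['joints'],3));return s
a=np.radians(35);n=np.array([-np.sin(a),0,np.cos(a)]);e=np.array([np.cos(a),0,np.sin(a)]);yh=np.array([0,1.,0])
def att(th,flip=1):
    y=flip*(np.cos(th)*e-np.sin(th)*yh);z=-n
    return RF@np.c_[np.cross(y,z),y,z]
def kp(out):return W(np.array([0,0,75.5])+n*out)
DOWN=RF@np.c_[[-1,0,0],[0,1,0],[0,0,-1]]
E
python3 - <<'E'
from h import *
for fl in(1,-1):
  for th in(.6,2,3.4,4.6):print(fl,th,[None if q is None else np.round(q,2).tolist() for q in[robot.ik(kp(26),att(th,fl))]])
robot.move_to(W([15,152,190]),DOWN); st()
robot.move_linear(W([15,152,80])); st('down')
claw.grasp(); st('grasp')
E
```

```text
1 0.6 [[-0.43, 0.65, -0.01, 2.55, 2.45, 0.66, 2.48]]
1 2 [[-0.31, 0.65, -0.18, 2.54, 2.33, 0.72, 1.21]]
1 3.4 [[-0.24, 0.66, -0.29, 2.54, 2.25, 0.76, -0.12]]
1 4.6 [[0.27, 0.89, -1.1, 2.51, 1.9, 1.26, -0.89]]
-1 0.6 [[-0.24, 0.66, -0.28, 2.54, 2.26, 0.76, -0.46]]
-1 2 [[0.27, 0.89, -1.1, 2.51, 1.9, 1.26, -1.43]]
-1 3.4 [None]
-1 4.6 [[-0.06, 0.69, -0.55, 2.53, 2.11, 0.89, 1.98]]
 2.07 F [ 14.3 153.4 190.1] force [-0.6  0.6  0.3] tq [ 0.04 -0.05  0.06] w 85.1 ff 0.0 j [-0.364  0.543 -0.034  1.874  0.026  0.724  0.852]
down 2.95 F [ 15.3 152.4  80.6] force [-0.7 -0.6  0.6] tq [ 0.03 -0.04 -0.02] w 85.2 ff 0.0 j [-0.366  0.69  -0.029  1.942  0.038  0.509  0.841]
grasp 3.61 F [ 15.1 152.3  80.3] force [-0.2  0.5  4.5] tq [ 0.11  0.12 -0.06] w 11.4 ff 58.3642315864563 j [-0.366  0.69  -0.029  1.942  0.038  0.509  0.841]
```

Run:
```python
from h import *
print(robot.move_linear(W([15,122,80]),rate=50)); st('near')
print(robot.move_linear(W([15,108,80]),rate=25,until_force=22)); st('pushed')
robot.pause(.3);st()
claw.ungrasp(); st('open')
robot.move_linear(W([15,115,200])); st()
f=grab_frame('top');v=f[:,:,::-1];cv2.imwrite('pics/c1.png',cv2.resize(v[175:260,180:280],(600,510),interpolation=cv2.INTER_CUBIC))
q0=np.array(read_state()['joints'])
for out in(26,60,90,130):
  for th in(.6,.9,1.2):
   q=robot.ik(kp(out),att(th)); print(out,th,None if q is None else np.round(q,2).tolist())
```

```text
False
near 4.36 F [ 15.  124.   80.4] force [-0.9  6.2  3.5] tq [ 1.01 -0.02 -0.24] w 11.3 ff 59.15164411067963 j [-0.325  0.677 -0.036  1.98   0.045  0.483  0.871]
True
pushed 4.87 F [ 15.  116.8  80.4] force [0.9 1.4 3.1] tq [-0.47  0.3  -0.38] w 11.1 ff 61.43346548080444 j [-0.309  0.673 -0.042  1.993  0.045  0.469  0.884]
 5.17 F [ 15.  116.8  80.4] force [-0.2  2.3  5.6] tq [-0.63  0.36 -0.46] w 11.4 ff 61.52776479721069 j [-0.309  0.673 -0.042  1.993  0.045  0.469  0.884]
open 5.88 F [ 14.8 116.8  80.2] force [-0.3 -0.3  0.5] tq [-0.02  0.    0.02] w 85.3 ff 0.0 j [-0.309  0.673 -0.042  1.993  0.045  0.469  0.884]
 6.83 F [ 14.6 114.7 199.3] force [ 0.5 -0.5 -1.1] tq [-0.04  0.05  0.04] w 85.3 ff 0.0 j [-0.3    0.508 -0.051  1.917  0.029  0.711  0.9  ]
26 0.6 [-0.3, 0.65, -0.19, 2.54, 2.32, 0.72, 2.62]
26 0.9 [-0.06, 0.69, -0.55, 2.53, 2.11, 0.89, 2.54]
26 1.2 [0.27, 0.89, -1.1, 2.51, 1.9, 1.26, 2.51]
60 0.6 None
60 0.9 None
60 1.2 None
90 0.6 None
90 0.9 None
90 1.2 None
130 0.6 None
130 0.9 None
130 1.2 None
```

View pics/c1.png

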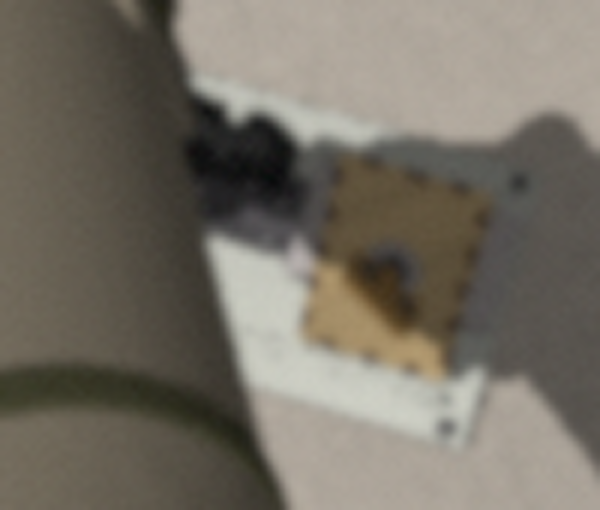

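Run:
```python
from h import *
robot.move_linear(W([15,116.5,80])); claw.grasp(); st('regrasp')
print(robot.move_linear(W([15,108,80]),rate=15,until_force=30)); st('pushed')
claw.ungrasp(); robot.move_linear(W([15,115,200])); st()
for th in (.6,2.17,-.97):
  for fl in(1,-1):
    print(th,fl)
    for dn in(0,10,20,30,50):
      print(dn,[ (None if q is None else round(q[6],1)) for q in (robot.ik(kp(26+dn)+RF@e*de,att(th,fl)) for de in(0,30,60,90,120))])
q=robot.ik(kp(26)+RF@e*90,att(2.17));print(np.round(q,2) if q is not None else q)
```

```text
regrasp 8.48 F [ 15.1 116.9  80.3] force [-0.7  2.1  4.2] tq [-0.34  0.25 -0.33] w 11.5 ff 58.63090932369232 j [-0.308  0.673 -0.043  1.993  0.046  0.469  0.884]
False
pushed 9.2 F [ 15.1 116.7  80.5] force [-0.3 26.3 -5.9] tq [ 3.65 -0.76 -0.5 ] w 11.3 ff 64.14594054222107 j [-0.299  0.671 -0.052  1.998  0.045  0.457  0.893]
 10.86 F [ 14.6 114.7 199.3] force [-0.5  0.1  0.1] tq [-0.    0.03 -0.1 ] w 85.5 ff 0.0 j [-0.299  0.508 -0.052  1.917  0.03   0.711  0.9  ]
0.6 1
0 [np.float64(2.6), np.float64(2.6), np.float64(2.5), np.float64(2.4), np.float64(2.5)]
10 [np.float64(2.5), np.float64(2.6), np.float64(2.6), np.float64(2.4), np.float64(2.6)]
20 [np.float64(2.6), np.float64(2.5), np.float64(2.6), np.float64(2.5), np.float64(2.2)]
30 [None, np.float64(2.5), np.float64(2.4), np.float64(2.5), np.float64(2.3)]
50 [None, np.float64(2.6), np.float64(2.5), np.float64(2.3), np.float64(2.5)]
0.6 -1
0 [np.float64(-0.4), np.float64(-0.3), np.float64(-0.2), np.float64(0.3), np.float64(0.4)]
10 [np.float64(-0.3), np.float64(-0.3), np.float64(0.2), np.float64(0.3), np.float64(0.4)]
20 [np.float6
[... 1379 characters left out ...]
float64(-1.4), np.float64(-1.3), np.float64(-1.2)]
30 [None, np.float64(-1.5), np.float64(-1.4), np.float64(-1.3), np.float64(-1.2)]
50 [None, np.float64(-1.5), np.float64(-1.4), np.float64(-1.3), np.float64(-1.2)]
-0.97 -1
0 [np.float64(1.0), np.float64(1.1), np.float64(1.2), np.float64(1.3), np.float64(1.4)]
10 [np.float64(1.1), np.float64(1.1), np.float64(1.2), np.float64(1.3), np.float64(1.5)]
20 [np.float64(1.1), np.float64(1.2), np.float64(1.2), np.float64(1.4), np.float64(1.5)]
30 [np.float64(1.1), np.float64(1.2), np.float64(1.3), np.float64(1.4), np.float64(1.6)]
50 [None, np.float64(1.2), np.float64(1.3), np.float64(1.5), np.float64(1.7)]
[-0.29  0.54 -0.04  2.38  2.23  0.46  1.31]
```

Second push: at the same spot (y 116.7) the jaw resisted with 26 N, so the box is clamped. It also shows my fixture y is about 1.7 mm off, so I correct for that. Next is the key approach, reconfiguring the wrist well above everything.

```bash
sed -i 's/^W=lambda/OF=OF+RF@np.array([0,1.7,0])\nW=lambda/' h.py
python3 - <<'E'
from h import *
robot.move_linear(W([15,100,330])); A=att(.8)
best=None
for p in([90,0,300],[120,0,280],[140,0,320]):
    q=robot.ik(W(p),A);print(p,None if q is None else np.round(q,2).tolist())
    if q is not None and best is None:best=q
robot.move_j(best);st('pre')
f=grab_frame('top');v=f[:,:,::-1];cv2.imwrite('pics/d1.png',cv2.resize(v[145:275,150:310],(800,600),interpolation=cv2.INTER_CUBIC))
f=grab_frame('scene');v=f[:,:,::-1];cv2.imwrite('pics/d2.png',cv2.resize(v[115:235,195:355],(800,600),interpolation=cv2.INTER_CUBIC))
E
```

```text
[90, 0, 300] [-0.94, 0.4, 0.91, 2.22, -0.44, 0.12, -0.85]
[120, 0, 280] [-0.54, 0.37, 0.4, 2.17, 1.02, 0.17, -2.28]
[140, 0, 320] [-0.84, 0.41, 0.86, 2.1, -0.36, 0.2, -0.88]
pre 13.45 F [ 90.    0.4 299.8] force [ 0.1 -0.1  0. ] tq [ 0.2   0.57 -0.05] w 85.4 ff 0.0 j [-0.938  0.398  0.91   2.217 -0.437  0.12  -0.844]
```

View pics/d2.png

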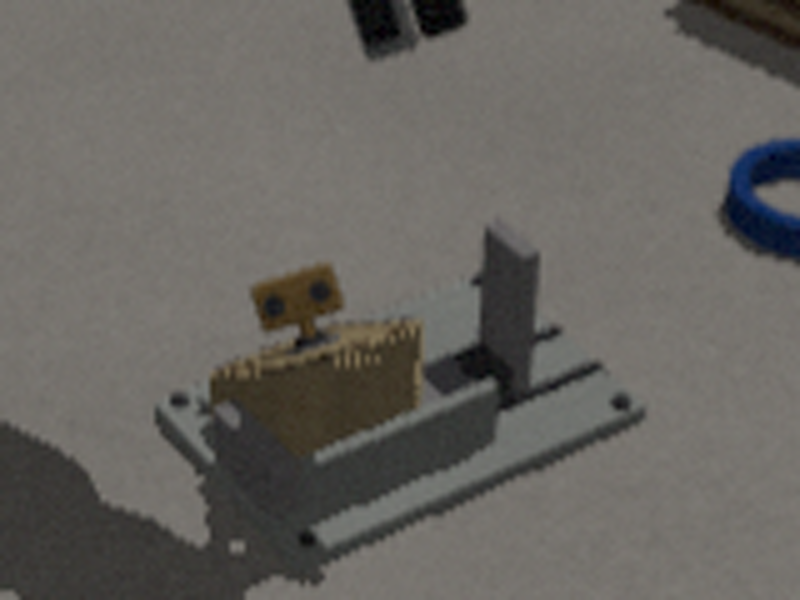

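The scene view shows the box clamped: it meets the fixed jaw at (215,400), and the movable jaw is against its right side near (425,380). The key blade is upright at (297,295), still at about 0.6 rad.

Run:
```python
from h import *
for th in(.8,.65):
 for fl in(1,-1):
  for dn,de in((60,120),(40,90),(30,60),(20,30),(20,0),(0,0)):
   q=robot.ik(kp(26+dn)+RF@e*de,att(th,fl)); print(th,fl,dn,de,None if q is None else np.round(q,2).tolist())
```

```text
0.8 1 60 120 [-0.72, 0.45, 0.54, 2.37, 2.5, 0.17, 2.41]
0.8 1 40 90 [-0.6, 0.48, 0.35, 2.42, 2.46, 0.3, 2.41]
0.8 1 30 60 [-0.63, 0.54, 0.36, 2.47, 2.62, 0.38, 2.21]
0.8 1 20 30 [-0.53, 0.58, 0.17, 2.52, 2.51, 0.51, 2.27]
0.8 1 20 0 [-0.33, 0.61, -0.19, 2.56, 2.27, 0.7, 2.44]
0.8 1 0 0 [-0.55, 0.67, 0.17, 2.56, 2.61, 0.61, 2.11]
0.8 -1 60 120 [0.43, 0.61, -1.1, 2.3, 1.66, 0.93, 0.19]
0.8 -1 40 90 [0.39, 0.68, -1.1, 2.36, 1.74, 1.0, 0.07]
0.8 -1 30 60 [0.35, 0.73, -1.1, 2.41, 1.8, 1.07, -0.04]
0.8 -1 20 30 [0.31, 0.8, -1.1, 2.46, 1.84, 1.15, -0.14]
0.8 -1 20 0 [0.25, 0.84, -1.1, 2.52, 1.86, 1.22, -0.25]
0.8 -1 0 0 [0.26, 0.89, -1.1, 2.51, 1.9, 1.26, -0.23]
0.65 1 60 120 [-0.72, 0.45, 0.54, 2.37, 2.5, 0.17, 2.56]
0.65 1 40 90 [-0.73, 0.52, 0.55, 2.42, 2.83, 0.26, 2.19]
0.65 1 30 60 [-0.63, 0.54, 0.36, 2.47, 2.62, 0.38, 2.36]
0.65 1 20 30 [-0.65, 0.6, 0.36, 2.52, 2.72, 0.47, 2.2]
0.65 1 20 0 [-0.33, 0.61, -0.19, 2.56, 2.27, 0.7, 2.59]
0.65 1 0 0 [-0.55, 0.67, 0.17, 2.56, 2.61, 0.61, 2.26]
0.65 -1 60 120 [0.43, 0.61, -1.1, 2.3, 1.66, 0.93, 0.34]
0.65 -1 40 90 [0.39, 0.68, -1.1, 2.36, 1.74, 1.0, 0.22]
0.65 -1 30 60 [0.35, 0.73, -1.1, 2.41, 1.8, 1.07, 0.11]
0.65 -1 20 30 [0.31, 0.8, -1.1, 2.46, 1.84, 1.15, 0.01]
0.65 -1 20 0 [0.25, 0.84, -1.1, 2.52, 1.86, 1.22, -0.1]
0.65 -1 0 0 [0.26, 0.89, -1.1, 2.51, 1.9, 1.26, -0.08]
```

Run:
```python
from h import *
A=att(.75)
P=lambda dn,de:kp(26+dn)+RF@e*de
robot.move_j(robot.ik(P(60,120),A));st('pre')
robot.move_linear(P(20,30),A,rate=80);st('near')
print(robot.move_linear(P(0,0),A,rate=40,until_force=8));s=st('at')
d=np.array(s['tool_rot'])-A;print(np.abs(d).max())
claw.grasp();s=st('grasp');R=RF.T@np.array(s['tool_rot']);y=R[:,1];print('theta tool',np.arctan2(-y[1],y@e),'axis err',R[:,2]+n)
f=grab_frame('scene');v=f[:,:,::-1];cv2.imwrite('pics/e2.png',cv2.resize(v[115:235,195:355],(800,600),interpolation=cv2.INTER_CUBIC))
```

```text
pre 16.33 F [ 49.   -0.  214.8] force [-0.1 -0.2 -0.3] tq [ 0.19  0.62 -0.04] w 85.6 ff 0.0 j [-0.72   0.445  0.541  2.37   2.501  0.17   2.461]
near 17.72 F [-1.500e+00  1.000e-01  1.308e+02] force [-0.  -0.2 -0.1] tq [0.23 0.56 0.04] w 85.3 ff 0.0 j [-0.569  0.582  0.231  2.517  2.569  0.493  2.257]
False
at 18.77 F [-14.8  -0.   97. ] force [-0.3  0.  -0.2] tq [0.14 0.59 0.  ] w 85.5 ff 0.0 j [-0.525  0.665  0.135  2.556  2.576  0.621  2.198]
0.00029532787079045164
grasp 19.44 F [-14.8  -0.4  97. ] force [-1.6 -1.3  3.5] tq [-0.21  0.27 -0.22] w 9.0 ff 58.80715012550354 j [-0.525  0.665  0.135  2.557  2.575  0.622  2.198]
theta tool 0.7504289712437092 axis err [ 0.00041497 -0.00050924  0.00029088]
```

View pics/e2.png

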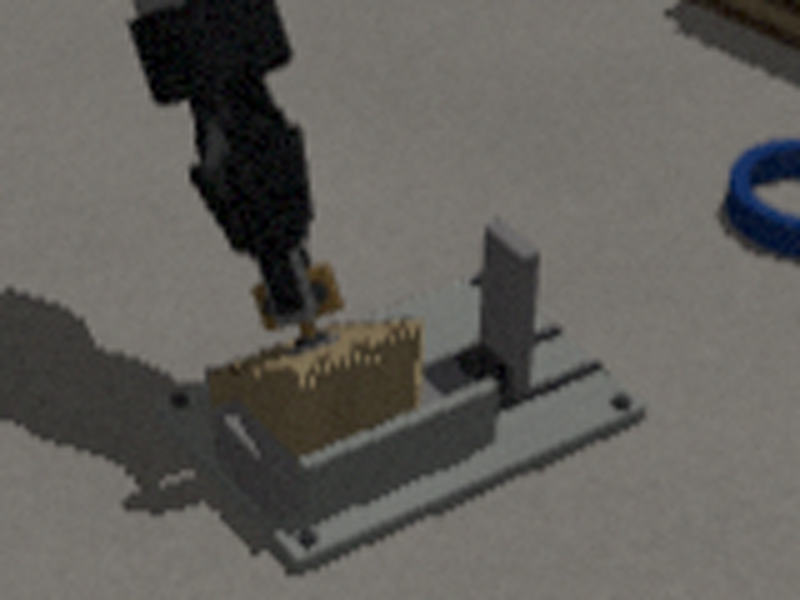

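The pads hold the blade at mid-length, near (297,290), with nothing lifted. Now I wind with joint 7 in partial turns, re-gripping between them.

```bash
cat >> h.py <<'E'
def rep(tag):
    s=read_state();R=RF.T@np.array(s['tool_rot']);y=R[:,1];th=np.arctan2(-y[1],y@e)%(2*np.pi)
    tz=float((RF.T@np.array(s['torque']))@n)
    print(tag,round(s['time'],2),'th',round(th,3),'tz',round(tz,3),'f',(np.array(s['wrist_force'])@RF).round(1),'w',round(s['width'],1),'ff',round(float(s['finger_force']),1));return th,tz
def turn(th):
    q=np.array(read_state()['joints']);t,_=rep('.');q[6]-=th-t;robot.move_j(q);return rep('turned')
E
python3 - <<'E'
from h import *
turn(1.3);turn(1.9)
claw.ungrasp();rep('open');claw.grasp();rep('regrasp')
turn(2.5);turn(3.05)
claw.ungrasp();rep('open');claw.grasp();rep('regrasp')
f=grab_frame('scene');v=f[:,:,::-1];cv2.imwrite('pics/f2.png',cv2.resize(v[115:235,195:355],(800,600),interpolation=cv2.INTER_CUBIC))
E
```

```text
. 19.49 th 0.75 tz 0.025 f [-2.3 -2.1  5.4] w 8.8 ff 58.9
turned 20.07 th 1.297 tz 0.017 f [-2.  -0.3  2.8] w 9.2 ff 58.6
. 20.07 th 1.297 tz 0.017 f [-2.  -0.3  2.8] w 9.2 ff 58.6
turned 20.7 th 1.896 tz -0.005 f [-2.4  1.5  3.3] w 9.1 ff 58.7
open 21.43 th 1.9 tz -0.028 f [ 0.5 -1.1 -0.2] w 85.1 ff 0.0
regrasp 22.1 th 1.9 tz 0.112 f [-1.2  0.9  3.3] w 8.8 ff 58.6
. 22.1 th 1.9 tz 0.112 f [-1.2  0.9  3.3] w 8.8 ff 58.6
turned 22.73 th 2.497 tz -0.063 f [-1.1  1.2  2. ] w 9.0 ff 58.5
. 22.73 th 2.497 tz -0.063 f [-1.1  1.2  2. ] w 9.0 ff 58.5
turned 23.32 th 3.046 tz -0.007 f [-0.5  1.1  2.9] w 8.7 ff 58.5
open 24.04 th 3.05 tz -0.016 f [ 0.2 -0.1  0.6] w 85.6 ff 0.0
regrasp 24.72 th 3.05 tz 0.031 f [-1.6  0.2  3.2] w 8.9 ff 58.6
```

View pics/f2.png

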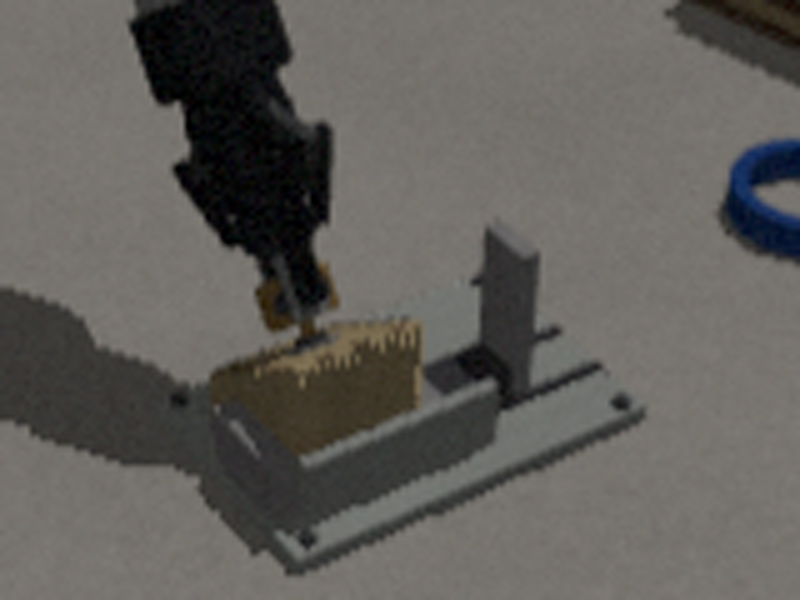

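The blade is now level at (297,290), about half a turn on, and the box and jaw haven't moved. I continue to the stop.

Run:
```python
from h import *
turn(3.6);turn(4.15)
claw.ungrasp();claw.grasp();rep('regrasp')
t,z0=turn(4.4)
for g in(4.46,4.52,4.56,4.60,4.64):
    t,z=turn(g)
    if abs(z-z0)>.35:break
robot.pause(.3);rep('end')
```

```text
. 24.77 th 3.05 tz 0.001 f [-1.6  0.4  4.4] w 8.7 ff 58.7
turned 25.36 th 3.597 tz -0.039 f [-1.7 -0.9  3.7] w 9.0 ff 58.5
. 25.36 th 3.597 tz -0.039 f [-1.7 -0.9  3.7] w 9.0 ff 58.5
turned 25.94 th 4.146 tz 0.019 f [-1.5  0.2  2.7] w 8.8 ff 58.5
regrasp 27.34 th 4.15 tz 0.068 f [-1.7 -1.1  3.4] w 8.7 ff 58.6
. 27.34 th 4.15 tz 0.068 f [-1.7 -1.1  3.4] w 8.7 ff 58.6
turned 27.69 th 4.396 tz -0.009 f [-0.7 -0.2  2.6] w 8.6 ff 58.6
. 27.69 th 4.396 tz -0.009 f [-0.7 -0.2  2.6] w 8.6 ff 58.6
turned 27.94 th 4.456 tz -0.042 f [-1.6  0.1  1.2] w 8.9 ff 58.6
. 27.94 th 4.456 tz -0.042 f [-1.6  0.1  1.2] w 8.9 ff 58.6
turned 28.19 th 4.517 tz -0.025 f [-0.1  0.7 -0.4] w 9.0 ff 58.5
. 28.19 th 4.517 tz -0.025 f [-0.1  0.7 -0.4] w 9.0 ff 58.5
turned 28.44 th 4.557 tz -0.015 f [-0.3 -0.7  2.1] w 9.0 ff 58.5
. 28.44 th 4.557 tz -0.015 f [-0.3 -0.7  2.1] w 9.0 ff 58.5
turned 28.69 th 4.598 tz 0.029 f [-0.   0.2  1.9] w 8.6 ff 58.5
. 28.69 th 4.598 tz 0.029 f [-0.   0.2  1.9] w 8.6 ff 58.5
turned 28.94 th 4.637 tz 0.72 f [-0.1 -1.7  2.7] w 8.7 ff 60.0
end 29.24 th 4.639 tz 0.811 f [-0.5 -1.2  2. ] w 8.9 ff 60.6
```

The stop shows at 4.6: the torque rises sharply there. I ease off to 4.6, release, retreat and inspect.

Run:
```python
from h import *
turn(4.6);claw.ungrasp();rep('open')
P=lambda dn,de:kp(26+dn)+RF@e*de
robot.move_linear(P(20,30),rate=60);rep('out')
robot.move_linear(P(60,120),rate=100)
robot.move_linear(W([80,-20,330]),rate=100);st('up')
robot.pause(.5)
f=grab_frame('scene');v=f[:,:,::-1];a1=cv2.resize(v[115:235,195:355],(400,300),interpolation=cv2.INTER_CUBIC)
g=grab_frame('top');v=g[:,:,::-1];a2=cv2.resize(v[145:275,150:310],(400,300),interpolation=cv2.INTER_CUBIC)
cv2.imwrite('pics/g.png',np.vstack([np.hstack([a1,a2]),np.hstack([cv2.resize(x[:,:,::-1],(400,300)) for x in(f,g)])]))
```

```text
. 29.24 th 4.639 tz 0.811 f [-0.5 -1.2  2. ] w 8.9 ff 60.6
turned 29.49 th 4.602 tz 0.022 f [-0.5  0.1  2.1] w 8.8 ff 58.7
open 30.22 th 4.6 tz 0.029 f [-0.7  0.1  0.7] w 85.4 ff 0.0
out 30.95 th 4.6 tz -0.05 f [ 0.  -0.2  0. ] w 85.6 ff 0.0Traceback (most recent call last):
  File "<stdin>", line 6, in <module>
station.MotionError: the arm cannot follow that straight line within its joint ranges
```

Run:
```python
from h import *
st('now')
try: robot.move_linear(W([75,0,250]),rate=80)
except robot.MotionError as x:print(x)
robot.pause(.5);st()
f=grab_frame('scene');v=f[:,:,::-1];a1=cv2.resize(v[115:235,195:355],(400,300),interpolation=cv2.INTER_CUBIC)
g=grab_frame('top');v=g[:,:,::-1];a2=cv2.resize(v[145:275,150:310],(400,300),interpolation=cv2.INTER_CUBIC)
cv2.imwrite('pics/g.png',np.vstack([np.hstack([a1,a2]),np.hstack([cv2.resize(x[:,:,::-1],(400,300)) for x in(f,g)])]))
```

```text
now 32.08 F [ 48.5  -0.  214.2] force [-0.2  0.3 -0.3] tq [ 0.15  0.57 -0.01] w 85.4 ff 0.0 j [-0.702  0.441  0.514  2.371  2.446  0.181 -1.334]
the arm cannot follow that straight line within its joint ranges
 32.58 F [ 49.   -0.  214.7] force [ 0.5 -0.   0.2] tq [0.17 0.57 0.03] w 84.9 ff 0.0 j [-0.703  0.441  0.515  2.371  2.446  0.181 -1.334]
```

View pics/g.png

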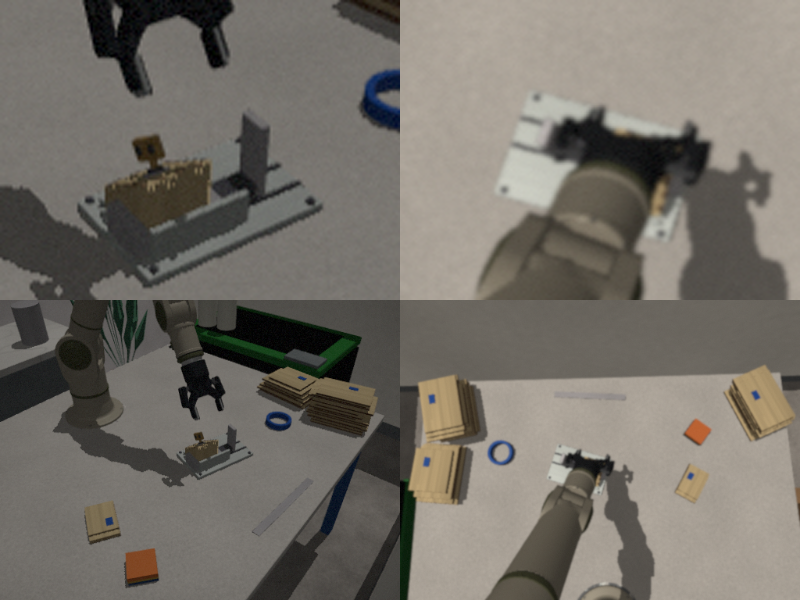

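The gripper is clear above the jig. In the zoomed scene view the box is flat and clamped at (155,190) and the key is wound, at (148,150). The tape, notes and panels are where they started, so I hand in.

```bash
python3 -c "
from station import *
print(ticket.hand_in())"
```

```text
the job is handed in; nothing more can be done
None
```

I clamped the box against the fixed jaw, wound the key to its 4.6 rad stop, pulled the arm clear without disturbing the bystanders, and handed the job in; no verdict was returned.

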